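# Load the open nests of a casting pallet

### The job

Three aluminium castings lie on the bench, and the pallet beside them has one shaped nest for each, but one nest is shut off by a flat steel cover plate. Put the two castings whose nests are open into their matching nests, lowered in gently all the way (not dropped) and sitting level on the pocket floor. Leave the third casting where it lies, and do not disturb the other things on the bench.

Things in the scene. Friction and masses are not known exactly. Their poses are not given: they have to be found in the camera images.
- cup: loose round cup-shaped aluminium casting, open at the top with a hub inside: 56 mm outer diameter, 44 mm high, wall 5 mm. Stands upright on the bench. Origin: centre of its underside, z up. About 0.13 kg.
- tee: loose T-shaped aluminium casting (seen from above), 44 mm high, straight sides. Crossbar: 20 mm thick (x from -30 to -10 mm) and 72 mm long (y from -36 to 36 mm). Stem: x from -10 to 36 mm, 20 mm wide (y from -10 to 10 mm). Origin on the underside, z up, x along the stem away from the crossbar. Centre of mass at about x = -7 mm. About 0.18 kg.
- block: loose aluminium bearing block: rectangular foot 68 mm (x) by 34 mm (y), 22 mm high, with a round boss on top, 36 mm in diameter, its axis along y at x = 0 and 26 mm up, flat faces at y = -17 and 17 mm; total height 44 mm. Origin: centre of the underside, z up. Same either way round. About 0.20 kg.
- seat_cup (a point): point on the floor of the round pocket (61 mm diameter), where the cup's origin lies when it is seated. The frame is that of the seated casting: z up, x and y along those of the casting when it is seated; the pocket is 14 mm deep, so the nest's top face is 14 mm above this point (30 mm above the bench). Nest plate 100 x 100 mm, 105 mm from the next along y.
- seat_tee (a point): point on the floor of the T-shaped pocket, where the T casting's origin lies when it is seated; 2.5 mm play on every side. The frame is that of the seated casting: z up, x and y along those of the casting when it is seated; the pocket is 14 mm deep, so the nest's top face is 14 mm above this point (30 mm above the bench). Nest plate 100 x 100 mm, 105 mm from the next along y.
- seat_block (a point): point on the floor of the rectangular pocket (73 mm along x, 39 mm along y), where the block's origin lies when it is seated. The frame is that of the seated casting: z up, x and y along those of the casting when it is seated; the pocket is 14 mm deep, so the nest's top face is 14 mm above this point (30 mm above the bench). Nest plate 100 x 100 mm, 105 mm from the next along y.
- cover: plain flat steel plate 98 x 98 mm, 4 mm thick with low screw heads, screwed down over one of the three nests (fixed). Origin: centre of its underside, 30 mm above the bench, straight above the centre of the nest that it shuts off.
- pallet: fixed plywood pallet 108 (x) x 335 (y) x 12 mm that carries the three dark grey nest plates in a row along y, at y = -105, 0 and 105 mm, in any order. Origin: centre of its underside.
- carton: bystander: small open cardboard carton of castings, 130 x 200 x 65 mm. Origin: centre of its underside.
- stand: bystander: steel mandrel stand, round foot 100 mm in diameter, 125 mm tall. Origin: centre of its underside.
- pliers: bystander: pliers with red handles lying flat, 150 mm long along x, 13 mm high. Origin: at the pivot, on the bench.
- drift: bystander: round steel drift punch lying on the bench, 16 mm in diameter, about 110 mm long along x. Origin: middle of its underside as it first lies.
Things that resemble listed ones, but are neither listed nor needed, are in the scene too. What is shaped like the cup but green or orange is not meant.

How it is judged:
By the outcome, as a careful person would: the job done as asked, in the order asked, and still so for the second after the job is handed in, with the robot touching nothing.
It also fails if it takes over 58 s, if anything falls off the work surface, if the arm or the gripper's body presses on something with over 40 N, if the wrist force passes 120 N, or if a joint passes its speed limit or range.

### The arm

A 6-joint arm with a two-finger parallel gripper is mounted at the origin on the work surface. World frame = base frame: x ahead of the robot, y to its left, z up, the work surface at z = 0. Lengths are in m, angles in degrees, forces in N, time in s.
With the tool pointing down it reaches from about 0.25 to 0.725 m from the base axis. Payload 9.7 kg.
Tool frame: the origin (TCP) lies midway between the tips of the shut fingers; the grasp point (between the pads) lies 19 mm behind it; z points along the fingers, y is the line along which they close (so a half turn about z gives the same grasp; the last joint's range is limited). The gripper opens to 85 mm and grips with 20 to 120 N. Pads are 22 mm wide; open, the fingers measure 114 mm over their backs; the gripper's body (76 mm by 85 mm) begins 54 mm behind the grasp point. The pads swing forward as they close: fully open they stand 13 mm farther back than shut.
Start: joints at [-76.203, 4.979, 10.078, 95.1, 0, 90], TCP at [0.131, -0.534, 0.231] pointing down, gripper open.
Joint ranges: [-179.16, 179.16], [-48.56, 103.87], [-65.8, 70.77], [-126.05, 130.52], [-82.76, 87.17], [-180, 180]. Speed limits (degrees/s): [127.2, 127.2, 147.25, 180, 180, 180].

### API

Orientations are given as [roll, pitch, yaw] about the fixed x, y, z axes, in that order (R = Rz(yaw) Ry(pitch) Rx(roll)).
In Python, from workcell import readout, imaging, bot, spotter gives the robot as it stands.
- The arm moves only by the shell command python3 -m jog 'ROWS' [FORCE]. ROWS is JSON, a list of rows, each an object with "rotation": the turn, a rotation vector about the world's x, y, z in degrees, a list of three; "translation": the shift along the world's x, y, z in mm, a list of three; "grip": the finger opening in mm, from 0 to 85.4. In form: [{"rotation": [wx, wy, wz], "translation": [dx, dy, dz], "grip": grip}, ...]. A call has 1 to 20 rows; each row is the pose to reach, as a shift and turn from the pose commanded when the call began; what a row does not reach only later rows make up. A row lasts 1/10 s, in which the tool goes at most 50 mm and 8.59 degrees, less where a joint would pass 70% of its speed; a pose out of reach is approached as far as the arm can. A call with a gripper value outside its range is refused whole. The fingers move at their own pace and stop on an object; FORCE is the grip in N (left out, the last holds). Time passes only in rows, so rows that repeat a pose let the fingers close. It gives the time, the measured TCP pose, the force, the opening and the grip force at its end, in the units of the state.
- readout.get_obs(): the state, without advancing time (a new reading comes with each control period).
- imaging.camera(name): name is "side" or "top" or "wrist"; returns (picture, depth): 384x512x3 uint8, red, green, blue; 384x512 float32, m along the optical axis (not along the pixel's ray), 0 where there is no reading.
- imaging.camera_info(name): a dict with "vertical_fov" (degrees; the focal length in pixels is half the picture's height over the tangent of half this angle, whatever the lens; pixels are square), "cx", "cy" (the principal point, pixels), "extrinsics" (4x4, takes a point from camera to world coordinates); the wrist camera has in their place "tool_from_camera" (4x4, takes a point from camera to tool coordinates, whose origin is the TCP and whose axes are the flange's). Camera axes: x right, y down, z forward; pixel columns grow to the right and rows downward; lengths in m; the calibration is good to about 2 mm. A picture is of the moment at which its call begins: read the wrist's pose just before it. camera_info takes no time and is no camera call.
- bot.job_done(): hands the job in; it is judged then, once.
Trained networks look in the newest picture that a camera, given by its name, has taken for a name from the list of things; names that differ only in an ending like _2 or _b are one class to them, and where a whole thing is asked for, a point or a joint stands for the part that bears it (a point fixed in the world has none). Each returns a list of dicts, best first, with "confidence" (0 to 1); they miss things now and then, are a little off and sometimes report something else, mostly with a low value. They report only what shows in the picture. A call takes as long as a camera call. They do not tell look-alikes from the thing itself.
- spotter.spot_in(camera, target): "box" ([centre column, centre row, width, height] in pixels, round what is visible of it).
- spotter.mark_of(camera, target): "uv" ([column, row] in pixels: a listed point, or the origin of a listed thing).
The state is a dict: "time": time; "q": joint angles; "qd": joint speeds; "joint_efforts": joint torques, N m; "ee_pos": TCP position; "tcp_rot": TCP orientation; "wrist_force": force on the tool from outside, world axes, zero at the start; "torque": the same for the moment, N m; "opening": finger opening in m; "grasp_force": force on a finger pad.
Only numpy, scipy, OpenCV 4.12 (cv2) and the standard library are available. Lean on these libraries where they do the work, as an engineer would, in place of code of your own. Each camera call takes 0.05 s, during which the arm holds its last target. There are 200 camera calls.

## Working session

There is one attempt and no reset: what is moved stays moved. The work goes in short steps, Python scripts to look and compute and a shell command to move; the robot and the scene stay as the last step left them, time stands still between calls to the robot, and variables do not carry over. Pictures are saved under pics/ and viewed, at most 10 in all, crops included, and the job is handed in when it is done.

```bash
mkdir -p pics
cat > h.py <<'E'
import numpy as np, cv2
from workcell import readout, imaging, bot, spotter
from scipy.spatial.transform import Rotation as R
def cam(n):
    o=readout.get_obs(); p,d=imaging.camera(n); i=imaging.camera_info(n)
    f=p.shape[0]/2/np.tan(np.radians(i["vertical_fov"]/2))
    if n=="wrist":
        T=np.eye(4);T[:3,:3]=R.from_euler('xyz',o["tcp_rot"],degrees=True).as_matrix();T[:3,3]=o["ee_pos"]
        E=T@np.array(i["tool_from_camera"])
    else: E=np.array(i["extrinsics"])
    v,u=np.mgrid[:p.shape[0],:p.shape[1]]
    P=np.stack([(u-i["cx"])*d/f,(v-i["cy"])*d/f,d],-1)@E[:3,:3].T+E[:3,3]
    P[d==0]=np.nan
    return p,d,P,(f,i["cx"],i["cy"],E)
def ray(c,uv,z):
    f,cx,cy,E=c; r=E[:3,:3]@np.array([(uv[0]-cx)/f,(uv[1]-cy)/f,1]); return E[:3,3]+r*(z-E[2,3])/r[2]
def save(p,n): cv2.imwrite(n,p[:,:,::-1])
E
python3 - <<'E'
from h import *
print(readout.get_obs()); 
for n in("top","side"):
    p,d,P,c=cam(n); i=imaging.camera_info(n); print({k:v for k,v in i.items() if k!="extrinsics"}, c[3].round(3).tolist())
    save(p,f"pics/{n}0.png"); np.savez(f"{n}0.npz",p=p,P=P)
    if n=="top":
      for t in "cup tee block cover seat_cup seat_tee seat_block pallet carton stand pliers drift".split():
        for r in spotter.mark_of(n,t)[:4]:
            u,v=np.array(r["uv"]).round().astype(int); print(t,round(r["confidence"],2),u,v,P[min(max(v,0),383),min(max(u,0),511)].round(3))
E
```

```text
{'time': 0.0, 'q': array([-7.62023272e+01,  5.01005351e+00,  1.00351832e+01,  9.50990664e+01,
       -6.22899677e-04,  8.99996751e+01]), 'qd': array([-0.06686623,  0.08893987, -0.0052465 , -0.05570707, -0.04596997,
        0.00575875]), 'joint_efforts': array([-3.83158665e-03, -5.20387387e+01,  4.64802432e+01,  1.62730302e-02,
       -2.75606089e-05,  1.31642076e-05]), 'ee_pos': array([ 0.13111561, -0.53391375,  0.23059964]), 'tcp_rot': array([-1.79926063e+02,  6.22479934e-04,  1.37979985e+01]), 'wrist_force': array([ 0.66070153, -0.67164536, -0.09101088]), 'torque': array([-0.0391791 , -0.04918106,  0.00665817]), 'grasp_force': 0.0, 'opening': 0.08567290302084919}
{'vertical_fov': 42.11577658915208, 'cx': 259.8367700195293, 'cy': 200.7882819135506} [[0.007, -0.983, 0.184, 0.337], [-1.0, -0.011, -0.02, 0.028], [0.021, -0.183, -0.983, 1.361], [0.0, 0.0, 0.0, 1.0]]
cup 0.93 221 242 [0.472 0.105 0.031]
cup 0.79 247 292 [0.342 0.034 0.03 ]
cup 0.68 287 289 [ 0.35  -0.071  0.029]
cup 0.54 265 258 [ 0.431 -0.013  0.029]
tee 0.75 348 251 [ 0.451 -0.233  0.041]
block 0.89 177 262 [0.418 0.217 0.046]
cover 0.98 218 178 [0.646 0.116 0.037]
cover 0.25 259 184 [0.636 0.004 0.014]
seat_cup 0.59 289 194 [ 0.607 -0.079  0.02 ]
seat_block 0.88 258 184 [0.635 0.007 0.018]
carton 0.7 91 218 [0.529 0.444 0.062]
carton 0.44 238 127 [0.799 0.064 0.018]
stand 0.65 416 247 [ 0.457 -0.395  0.103]
pliers 0.84 238 130 [0.791 0.064 0.014]
drift 0.61 387 178 [ 0.656 -0.352  0.017]
{'vertical_fov': 46.08474738615917, 'cx': 248.97140513541734, 'cy': 185.0065249302269} [[-0.914, -0.227, 0.335, 0.083], [-0.405, 0.489, -0.773, 1.128], [0.011, -0.842, -0.539, 0.804], [0.0, 0.0, 0.0, 1.0]]
```

View pics/top0.png

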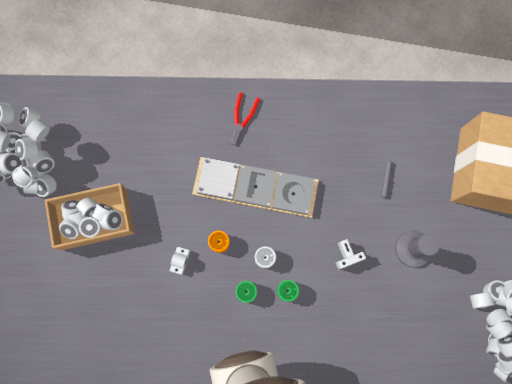

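View pics/side0.png

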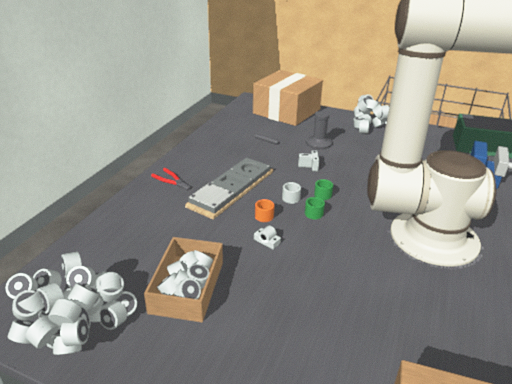

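The top picture shows the cover plate at (218,178), an open middle nest at (255,184) and an open round nest at (293,193). Cup candidates are silver (265,257), orange (219,242) and green (247,292) and (287,290). Only the silver one is plain aluminium, so it is the cup. The tee is at (350,255) and the block at (180,261). I'll confirm in an enlarged crop.

Run:
```python
from h import *
z=np.load("top0.npz");p,P=z["p"],z["P"]
save(cv2.resize(p[150:310,170:380],None,fx=3.7,fy=3.7,interpolation=cv2.INTER_CUBIC),"pics/crop.png")
# pallet: points z 0.006..0.045 in region
m=(P[...,2]>.006)&(P[...,2]<.05)
sel=lambda u0,u1,v0,v1:P[v0:v1,u0:u1][m[v0:v1,u0:u1]]
for n,b in dict(pallet=(188,324,152,222),cup=(250,280,243,272),tee=(332,370,236,274),block=(166,192,244,278)).items():
    q=sel(*b)[:,:2].astype(np.float32)*1000; print(n,len(q),cv2.minAreaRect(q),np.nanmedian(sel(*b)[:,2]))
i=imaging.camera_info("wrist");print(i)
```

```text
pallet 4798 ((631.41455078125, 13.520904541015625), (195.93377685546875, 377.2298278808594), 0.63253253698349) 0.029854717226141192
cup 345 ((436.7613830566406, -11.060401916503906), (72.67684173583984, 70.41632843017578), 0.4648740589618683) 0.021552025041456924
tee 413 ((446.322509765625, -248.21273803710938), (97.88600158691406, 92.53044128417969), 1.5274163484573364) 0.04335517782778364
block 372 ((427.74493408203125, 215.49200439453125), (60.97303771972656, 75.61051940917969), 85.48451232910156) 0.028179623441169976
{'vertical_fov': 69.39892775718407, 'cx': 257.84597504749377, 'cy': 189.7856914185227, 'tool_from_camera': array([[-8.90719159e-04, -9.51845788e-01, -3.06575932e-01,
         7.87303224e-02],
       [ 9.99998771e-01, -1.24332262e-03,  9.54847734e-04,
        -9.59927115e-04],
       [-1.29004058e-03, -3.06574704e-01,  9.51845726e-01,
        -1.42580393e-01],
       [ 0.00000000e+00,  0.00000000e+00,  0.00000000e+00,
         1.00000000e+00]])}
```

View pics/crop.png

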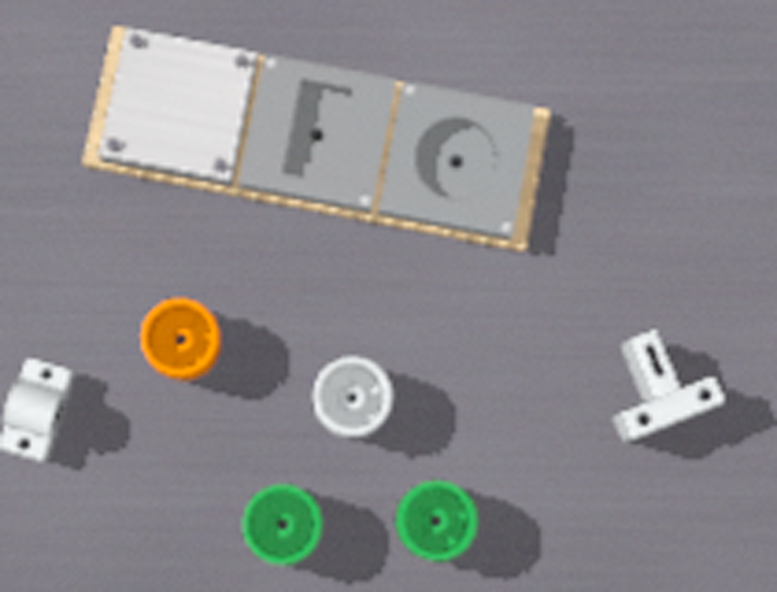

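The crop shows the silver cup at (352,397), the tee at (670,390), and the cover on the left nest. The middle pocket could be the T or the rectangle, so I'll look again from the wrist camera.

```bash
python3 -m jog '[{"rotation":[0,0,0],"translation":[370,515,80],"grip":85},{"rotation":[0,0,0],"translation":[370,515,80],"grip":85},{"rotation":[0,0,0],"translation":[370,515,80],"grip":85},{"rotation":[0,0,0],"translation":[370,515,80],"grip":85},{"rotation":[0,0,0],"translation":[370,515,80],"grip":85},{"rotation":[0,0,0],"translation":[370,515,80],"grip":85},{"rotation":[0,0,0],"translation":[370,515,80],"grip":85},{"rotation":[0,0,0],"translation":[370,515,80],"grip":85},{"rotation":[0,0,0],"translation":[370,515,80],"grip":85},{"rotation":[0,0,0],"translation":[370,515,80],"grip":85},{"rotation":[0,0,0],"translation":[370,515,80],"grip":85},{"rotation":[0,0,0],"translation":[370,515,80],"grip":85},{"rotation":[0,0,0],"translation":[370,515,80],"grip":85},{"rotation":[0,0,0],"translation":[370,515,80],"grip":85},{"rotation":[0,0,0],"translation":[370,515,80],"grip":85},{"rotation":[0,0,0],"translation":[370,515,80],"grip":85},{"rotation":[0,0,0],"translation":[370,515,80],"grip":85},{"rotation":[0,0,0],"translation":[370,515,80],"grip":85}]'
python3 - <<'E'
from h import *
p,d,P,c=cam("wrist"); save(cv2.resize(p,(800,600)),"pics/w1.png"); np.savez("w1.npz",p=p,P=P)
print(readout.get_obs()["ee_pos"],readout.get_obs()["tcp_rot"])
for t in "cup tee block cover seat_cup seat_tee seat_block".split():
    for r in spotter.mark_of("wrist",t)[:4]:
        uv=np.array(r["uv"]); z=.03 if t=="cover" else .016 if "seat" in t else 0
        print(t,round(r["confidence"],2),(uv*800/512).round(),ray(c,uv,z).round(4))
E
```

```text
time: 2.5
ee_pos: [0.5007, -0.02, 0.3116]
tcp_rot: [180.0, -0.0, 13.7]
wrist_force: [0.1, 0.0, 0.0]
opening: 0.0851
grasp_force: 0.0
[ 0.5007913  -0.01994009  0.31153372] [ 1.79988730e+02 -2.54160625e-02  1.37175516e+01]
cup 0.95 [275. 228.] [0.4765 0.1122 0.    ]
cup 0.93 [326. 356.] [ 0.3446  0.034  -0.    ]
cup 0.92 [420. 372.] [ 0.35  -0.077  0.   ]
cup 0.59 [384. 288.] [ 0.4393 -0.0134  0.    ]
tee 0.87 [577. 327.] [ 0.4462 -0.2344  0.    ]
block 0.66 [175. 252.] [0.4264 0.2125 0.    ]
cover 0.62 [289.  42.] [0.646  0.1174 0.03  ]
seat_cup 0.67 [501. 149.] [ 0.6066 -0.091   0.016 ]
seat_block 0.96 [395.  97.] [0.6272 0.0182 0.016 ]
```

View pics/w1.png

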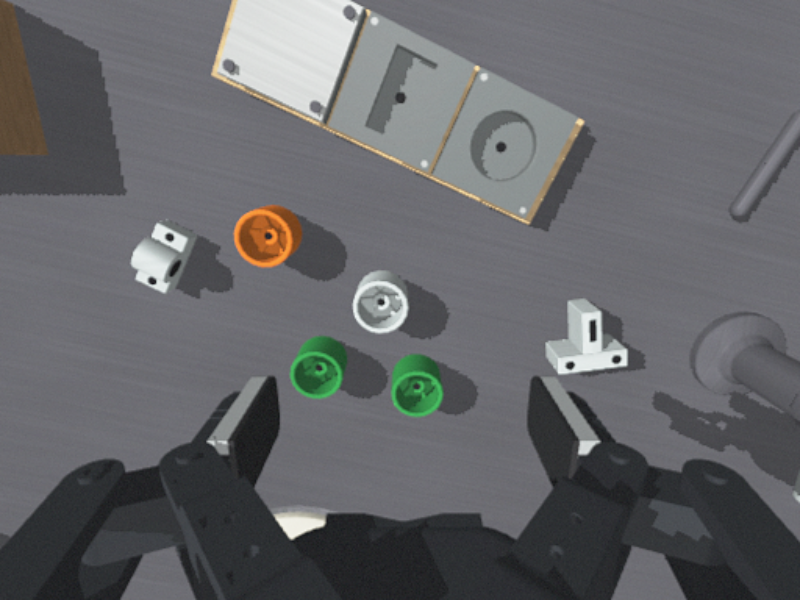

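The wrist view settles it: the middle pocket (400,90) is rectangular, so it is the block's nest, and the covered one is the tee's. I'll move the block (160,255) and the silver cup (381,301) and leave the tee at (585,340). Next I measure poses from depth.

```bash
cat >> h.py <<'E'
from scipy.optimize import least_squares
def near(P,x,y,r,z0,z1):
    return P[(np.hypot(P[...,0]-x,P[...,1]-y)<r)&(P[...,2]>z0)&(P[...,2]<z1)]
def rect(q):
    (c,s,a)=cv2.minAreaRect((q[:,:2]*1000).astype(np.float32)); 
    if s[0]<s[1]: s=s[::-1];a+=90
    return np.round(c,1),np.round(s,1),round((a+90)%180-90,1)
def circ(q): 
    c,r=cv2.minEnclosingCircle((q[:,:2]*1000).astype(np.float32)); return np.round(c,1),round(r,1)
E
python3 - <<'E'
from h import *
for n in("w1","top0"):
    P=np.load(n+".npz")["P"]
    print(n,"bench z",np.nanmedian(near(P,.5,-.13,.04,-.02,.02)[:,2]))
    print("cup rim",circ(near(P,.4385,-.013,.045,.038,.05)))
    q=near(P,.424,.214,.055,.008,.060); print("block all",rect(q))
    q=near(P,.424,.214,.055,.017,.026); print("block foot top",rect(q),len(q))
    q=near(P,.424,.214,.055,.036,.052); print("boss",rect(q),len(q))
    for nm,x,y in(("blk",.63,.016),("cup",.608,-.088)):
        q=near(P,x,y,.047,.01,.022); print("floor",nm,len(q),circ(q),rect(q),np.median(q[:,2]))
    q=near(P,.62,-.03,.12,.026,.034); print("nest tops",rect(q))
    q=near(P,.646,.117,.075,.0325,.04); print("cover",rect(q))
E
```

```text
w1 bench z 0.0001189498262837152
cup rim (array([433.3, -11.9]), 27.8)
block all (array([423.7, 215.7]), array([68.7, 34.4]), -14.8)
block foot top (array([423.7, 215.6]), array([68.7, 34.3]), -14.9) 468
boss (array([424.3, 215.6]), array([34.2, 30.3]), 74.7) 416
floor blk 1526 (array([628.8,  14.9]), 40.6) (array([628.6,  14.7]), array([73.1, 39. ]), -10.5) 0.015782383362232283
floor cup 1381 (array([609.1, -89.4]), 30.3) (array([609.2, -90.1]), array([59.4, 59.1]), -31.2) 0.016003358146121582
nest tops (array([620.8, -25.4]), array([229.5, 100.4]), 79.5)
cover (array([645.7, 109.1]), array([115.4,  97.8]), 79.4)
top0 bench z 0.0003127802769187227
cup rim (array([435. , -11.7]), 27.7)
block all (array([424.8, 216. ]), array([68. , 34.4]), -16.0)
block foot top (array([424.9, 216.3]), array([67.8, 34.1]), -15.6) 143
boss (array([425.2, 215.8]), array([34.9, 31.6]), 76.4) 154
floor blk 343 (array([631.9,  15.4]), 39.0) (array([633.1,  20.4]), array([70.6, 49.7]), -10.8) 0.016397206144785015
floor cup 357 (array([601.3, -87.7]), 40.4) (array([606.1, -91.2]), array([71.5, 58.2]), 19.3) 0.01651352158073993
nest tops (array([622.5, -25.1]), array([228.7, 101.7]), 79.5)
cover (array([645.8, 105.1]), array([125.2,  99.6]), 79.2)
```

```bash
python3 -m jog '[{"rotation":[0,0,-28.5],"translation":[-77,236,-161],"grip":85},{"rotation":[0,0,-28.5],"translation":[-77,236,-161],"grip":85},{"rotation":[0,0,-28.5],"translation":[-77,236,-161],"grip":85},{"rotation":[0,0,-28.5],"translation":[-77,236,-161],"grip":85},{"rotation":[0,0,-28.5],"translation":[-77,236,-161],"grip":85},{"rotation":[0,0,-28.5],"translation":[-77,236,-161],"grip":85},{"rotation":[0,0,-28.5],"translation":[-77,236,-161],"grip":85},{"rotation":[0,0,-28.5],"translation":[-77,236,-161],"grip":85},{"rotation":[0,0,-28.5],"translation":[-77,236,-161],"grip":85},{"rotation":[0,0,-28.5],"translation":[-77,236,-161],"grip":85}]'
python3 - <<'E'
from h import *
o=readout.get_obs(); p,d,P,c=cam("wrist"); print(o["ee_pos"],o["tcp_rot"])
print("block all",rect(near(P,.424,.215,.05,.008,.06)),np.nanpercentile(near(P,.424,.215,.05,.008,.06)[:,2],99))
print("foot",rect(near(P,.424,.215,.05,.017,.026)))
E
```

```text
time: 3.9
ee_pos: [0.3896, -0.0686, 0.1709]
tcp_rot: [-177.8, 0.1, -11.5]
wrist_force: [0.3, 0.3, -0.2]
opening: 0.0845
grasp_force: 0.0
[ 0.38961992 -0.06856753  0.17090399] [-1.77839092e+02  5.22355489e-02 -1.14798083e+01]
block all (array([423.5, 214.5]), array([68.5, 35.3]), -17.4) 0.04364389976413745
foot (array([423.7, 215.1]), array([68.2, 34.9]), -16.6)
```

```bash
python3 - <<'E'
from h import *
o=readout.get_obs(); print(o["q"].round(1),o["qd"].round(1),o["ee_pos"],o["tcp_rot"],o["wrist_force"])
E
python3 -m jog '[{"rotation":[0,0,0],"translation":[0,0,0],"grip":85},{"rotation":[0,0,0],"translation":[0,0,0],"grip":85}]'
python3 - <<'E'
from h import *
o=readout.get_obs(); print(o["q"].round(1),o["ee_pos"],o["tcp_rot"])
E
```

```text
[-11.5 -17.  -16.8  90.3   2.2 179.9] [ 0.1  1.   1.3  0.6 -0.1  0. ] [ 0.38900241 -0.06842362  0.17039618] [-1.77840182e+02  1.07473324e-01 -1.14769391e+01] [ 1.34153647  0.81659027 -0.19991418]
time: 4.15
ee_pos: [0.3903, -0.0687, 0.1714]
tcp_rot: [-177.8, 0.0, -11.5]
wrist_force: [0.3, 0.8, 0.8]
opening: 0.0851
grasp_force: 0.0
[-11.5 -16.9 -16.6  90.3   2.2 179.9] [ 0.39026108 -0.06866741  0.17140872] [-1.77842216e+02  2.69532647e-02 -1.14738644e+01]
```

Joint 6 hit its range limit (yaw = j1 − j6 + 180). I'll use the half-turn-equivalent grasp, yaw ≈ 165°.

```bash
python3 -m jog '[{"rotation":[0,0,120],"translation":[33,284,-10],"grip":85},{"rotation":[0,0,120],"translation":[33,284,-10],"grip":85},{"rotation":[0,0,120],"translation":[33,284,-10],"grip":85},{"rotation":[0,0,120],"translation":[33,284,-10],"grip":85},{"rotation":[0,0,120],"translation":[33,284,-10],"grip":85},{"rotation":[0,0,120],"translation":[33,284,-10],"grip":85},{"rotation":[0,0,120],"translation":[33,284,-10],"grip":85},{"rotation":[0,0,120],"translation":[33,284,-10],"grip":85},{"rotation":[0,0,120],"translation":[33,284,-10],"grip":85},{"rotation":[0,0,120],"translation":[33,284,-10],"grip":85},{"rotation":[0,0,120],"translation":[33,284,-10],"grip":85},{"rotation":[0,0,120],"translation":[33,284,-10],"grip":85},{"rotation":[0,0,120],"translation":[33,284,-10],"grip":85},{"rotation":[0,0,120],"translation":[33,284,-10],"grip":85},{"rotation":[0,0,120],"translation":[33,284,-10],"grip":85}]'
cat >> h.py <<'E'
def turn(yaw):
    o=readout.get_obs(); a=R.from_euler('xyz',o["tcp_rot"],degrees=True); b=R.from_euler('xyz',[180,0,yaw],degrees=True)
    return np.degrees((b*a.inv()).as_rotvec()).round(2)
E
python3 - <<'E'
from h import *
o=readout.get_obs(); p,d,P,c=cam("wrist"); print(o["q"].round(1),o["ee_pos"],o["tcp_rot"],"turn",turn(165.2))
print("block all",rect(near(P,.424,.215,.05,.008,.06)))
print("foot",rect(near(P,.424,.215,.05,.017,.026)))
E
```

```text
time: 5.65
ee_pos: [0.4232, 0.2156, 0.1612]
tcp_rot: [-177.9, 0.1, 108.6]
wrist_force: [0.1, -0.0, 0.8]
opening: 0.0849
grasp_force: 0.0
[26.8 -4.  -6.7 89.4  0.3 98.2] [0.42316097 0.21556715 0.16119927] [-1.77854091e+02  5.41203313e-02  1.08644369e+02] turn [ 1.67 -1.49 56.85]
block all (array([422.7, 216.4]), array([68.2, 34.6]), -15.6)
foot (array([422.8, 216.5]), array([68. , 34.3]), -15.7)
```

```bash
python3 -m jog '[{"rotation":[1.65,-1.5,56.2],"translation":[0,0.5,-70],"grip":85},{"rotation":[1.65,-1.5,56.2],"translation":[0,0.5,-70],"grip":85},{"rotation":[1.65,-1.5,56.2],"translation":[0,0.5,-70],"grip":85},{"rotation":[1.65,-1.5,56.2],"translation":[0,0.5,-70],"grip":85},{"rotation":[1.65,-1.5,56.2],"translation":[0,0.5,-70],"grip":85},{"rotation":[1.65,-1.5,56.2],"translation":[0,0.5,-70],"grip":85},{"rotation":[1.65,-1.5,56.2],"translation":[0,0.5,-70],"grip":85},{"rotation":[1.65,-1.5,56.2],"translation":[0,0.5,-70],"grip":85},{"rotation":[1.65,-1.5,56.2],"translation":[0,0.5,-70],"grip":85}]'
python3 - <<'E'
from h import *
o=readout.get_obs(); p,d,P,c=cam("wrist"); print(o["q"].round(1),o["ee_pos"],o["tcp_rot"],"turn",turn(164.6))
print("block all",rect(near(P,.424,.215,.05,.008,.06)))
print("foot",rect(near(P,.424,.215,.05,.017,.026)))
E
```

```text
time: 6.6
ee_pos: [0.423, 0.2157, 0.0912]
tcp_rot: [-180.0, 0.0, 164.4]
wrist_force: [0.3, -0.2, -0.6]
opening: 0.0848
grasp_force: 0.0
[ 27.   -5.7 -16.1  79.7  -0.   42.6] [0.42297166 0.2157438  0.09118385] [-1.79992556e+02  1.19939800e-02  1.64416695e+02] turn [0.02 0.01 0.14]
block all (array([422.4, 215.8]), array([68.1, 33.9]), -15.4)
foot (array([422.4, 215.8]), array([68.1, 33.9]), -15.5)
```

```bash
python3 -m jog '[{"rotation":[0,0,0],"translation":[0,0,-40],"grip":85},{"rotation":[0,0,0],"translation":[0,0,-60],"grip":85},{"rotation":[0,0,0],"translation":[0,0,-75],"grip":85},{"rotation":[0,0,0],"translation":[0,0,-75],"grip":60},{"rotation":[0,0,0],"translation":[0,0,-75],"grip":45},{"rotation":[0,0,0],"translation":[0,0,-75],"grip":36},{"rotation":[0,0,0],"translation":[0,0,-75],"grip":25},{"rotation":[0,0,0],"translation":[0,0,-75],"grip":25},{"rotation":[0,0,0],"translation":[0,0,-75],"grip":25},{"rotation":[0,0,0],"translation":[0,0,-75],"grip":25},{"rotation":[0,0,0],"translation":[0,0,-75],"grip":25},{"rotation":[0,0,0],"translation":[0,0,-75],"grip":25}]' 60
```

```text
time: 7.85
ee_pos: [0.4238, 0.2161, 0.0175]
tcp_rot: [179.9, 0.1, 164.7]
wrist_force: [0.0, -0.6, 6.0]
opening: 0.0331
grasp_force: 61.7
```

```bash
python3 -m jog '[{"rotation":[0,0,0],"translation":[0,0,15],"grip":25},{"rotation":[0,0,0],"translation":[0,0,55],"grip":25},{"rotation":[0,0,0],"translation":[0,0,100],"grip":25},{"rotation":[0,0,0],"translation":[20,-35,130],"grip":25},{"rotation":[0,0,2.5],"translation":[40,-75,140],"grip":25},{"rotation":[0,0,4.8],"translation":[60,-115,140],"grip":25},{"rotation":[0,0,4.8],"translation":[80,-155,140],"grip":25},{"rotation":[0,0,4.8],"translation":[100,-190,140],"grip":25},{"rotation":[0,0,4.8],"translation":[106,-201,140],"grip":25},{"rotation":[0,0,4.8],"translation":[106,-201,140],"grip":25},{"rotation":[0,0,4.8],"translation":[106,-201,140],"grip":25}]'
python3 - <<'E'
from h import *
o=readout.get_obs(); p,d,P,c=cam("wrist"); print(o["ee_pos"],o["tcp_rot"],o["opening"],"turn",turn(169.5))
save(cv2.resize(p,(640,480)),"pics/w2.png")
for nm,x,y in(("blk",.629,.015),("cup",.609,-.09)):
    q=near(P,x,y,.046,.01,.022); print("floor",nm,len(q),circ(q),rect(q),np.median(q[:,2]))
x,y=o["ee_pos"][:2]; q=near(P,x,y,.05,.11,.2); print(rect(near(P,x,y,.05,.1,.165)))
E
```

```text
time: 8.95
ee_pos: [0.5285, 0.015, 0.156]
tcp_rot: [-180.0, -0.0, 169.5]
wrist_force: [0.2, 0.1, -1.2]
opening: 0.033
grasp_force: 60.7
[0.52854526 0.01502929 0.15601035] [-1.79999729e+02 -2.68037907e-02  1.69472952e+02] 0.033004655050709146 turn [-0.   -0.01 -0.03]
floor blk 13 (array([665.4,  25.9]), 2.4) (array([665.7,  26.1]), array([4.7, 2.3]), -44.8) 0.01899275456441507
floor cup 1191 (array([609.2, -93.8]), 27.5) (array([604.3, -97.9]), array([54. , 41.9]), -51.7) 0.01604836289684014
(array([527.7,  15.7]), array([68.8, 56.8]), -11.9)
```

View pics/w2.png

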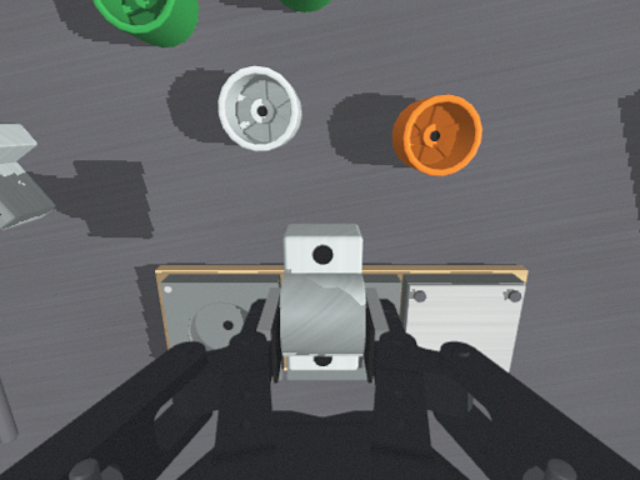

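Run:
```python
from h import *
o=readout.get_obs(); p,d,P,c=cam("wrist"); e=o["ee_pos"]; a=np.radians(-10.5)
L=(P-e)@np.array([[np.cos(a),-np.sin(a),0],[np.sin(a),np.cos(a),0],[0,0,1]])
q=L[(abs(L[...,0])<.045)&(abs(L[...,1])<.014)&(L[...,2]<.03)&(L[...,2]>-.03)]*1000
print(np.percentile(q[:,0],[0,.5,99.5,100]),q[:,2].max())
f=q[abs(q[:,2]-4.5)<3]; print(f[:,0].min(),f[:,0].max(),np.median(f[:,2]))
for s in(-1,1): g=f[f[:,0]*s>22]; print(s,np.median(g[:,2]) if len(g) else None, g[:,1].min() if len(g) else 0,g[:,1].max() if len(g) else 0)
print(circ(near(P,.434,-.012,.045,.038,.05)))
```

```text
[-35.23742186 -34.92291017  31.97765656  33.26214864] 27.709625468723797
-35.23742186405963 33.26214863554598 4.406065602930581
-1 4.403143045122098 -13.992329306040281 13.984885910458342
1 4.3357378099668225 -13.97788157971272 13.988376896885285
(array([432.5, -12.3]), 27.9)
```

```bash
python3 -m jog '[{"rotation":[0,0,0],"translation":[40,0,0],"grip":25},{"rotation":[0,0,0],"translation":[80,0,-20],"grip":25},{"rotation":[0,0,0],"translation":[100,-0.3,-60],"grip":25},{"rotation":[0,0,0],"translation":[100,-0.3,-90],"grip":25},{"rotation":[0,0,0],"translation":[100,-0.3,-102],"grip":25},{"rotation":[0,0,0],"translation":[100,-0.3,-102],"grip":25},{"rotation":[0,0,0],"translation":[100,-0.3,-102],"grip":25}]'
python3 -m jog '[{"rotation":[0,0,0],"translation":[0,0,-3],"grip":25},{"rotation":[0,0,0],"translation":[0,0,-6],"grip":25},{"rotation":[0,0,0],"translation":[0,0,-9],"grip":25},{"rotation":[0,0,0],"translation":[0,0,-9],"grip":25}]'
python3 - <<'E'
from h import *
o=readout.get_obs(); p,d,P,c=cam("side"); print(o["ee_pos"],o["tcp_rot"],o["wrist_force"],o["torque"])
E
```

```text
time: 9.75
ee_pos: [0.6292, 0.015, 0.056]
tcp_rot: [180.0, 0.1, 169.5]
wrist_force: [-0.0, -0.8, -1.2]
opening: 0.0329
grasp_force: 60.6
time: 10.15
ee_pos: [0.6287, 0.0143, 0.045]
tcp_rot: [-180.0, 0.0, 169.5]
wrist_force: [0.1, 0.4, -2.2]
opening: 0.0331
grasp_force: 60.6
[0.62873453 0.0143199  0.04498353] [-1.79985320e+02  5.30339855e-03  1.69494717e+02] [ 0.09851089  0.39830921 -2.19987862] [ 0.00733897  0.02100443 -0.00907039]
```

```bash
python3 -m jog '[{"rotation":[0,0,0],"translation":[0,0,-3],"grip":25},{"rotation":[0,0,0],"translation":[0,0,-6],"grip":25},{"rotation":[0,0,0],"translation":[0,0,-8],"grip":25},{"rotation":[0,0,0],"translation":[0,0,-9],"grip":25},{"rotation":[0,0,0],"translation":[0,0,-10],"grip":25},{"rotation":[0,0,0],"translation":[0,0,-10],"grip":25}]'
python3 -m jog '[{"rotation":[0,0,0],"translation":[0,0,-0.5],"grip":25},{"rotation":[0,0,0],"translation":[0,0,-1],"grip":25},{"rotation":[0,0,0],"translation":[0,0,-1],"grip":25}]'
```

```text
time: 10.8
ee_pos: [0.6288, 0.0144, 0.035]
tcp_rot: [-180.0, 0.0, 169.5]
wrist_force: [0.8, -0.3, -2.0]
opening: 0.0328
grasp_force: 60.6
time: 11.1
ee_pos: [0.6289, 0.0144, 0.0341]
tcp_rot: [-180.0, 0.0, 169.5]
wrist_force: [0.2, 0.6, -2.3]
opening: 0.0326
grasp_force: 60.6
```

```bash
python3 -m jog '[{"rotation":[0,0,0],"translation":[0,0,-0.5],"grip":25},{"rotation":[0,0,0],"translation":[0,0,-0.8],"grip":25},{"rotation":[0,0,0],"translation":[0,0,-0.8],"grip":25}]'
```

```text
time: 11.4
ee_pos: [0.6289, 0.0144, 0.0336]
tcp_rot: [-180.0, 0.0, 169.5]
wrist_force: [-1.6, 0.2, 1.1]
opening: 0.0329
grasp_force: 61.1
```

```bash
python3 -m jog '[{"rotation":[0,0,0],"translation":[0,0,-0.3],"grip":25},{"rotation":[0,0,0],"translation":[0,0,-0.3],"grip":34},{"rotation":[0,0,0],"translation":[0,0,-0.3],"grip":38},{"rotation":[0,0,0],"translation":[0,0,-0.3],"grip":44},{"rotation":[0,0,0],"translation":[0,0,-0.3],"grip":50},{"rotation":[0,0,0],"translation":[0,0,-0.3],"grip":50},{"rotation":[0,0,0],"translation":[0,0,20],"grip":50},{"rotation":[0,0,0],"translation":[0,0,60],"grip":60},{"rotation":[0,0,0],"translation":[-50,-5,90],"grip":85},{"rotation":[0,0,0],"translation":[-100,-14,90],"grip":85},{"rotation":[0,0,0],"translation":[-100,-14,90],"grip":85},{"rotation":[0,0,0],"translation":[-100,-14,90],"grip":85}]'
python3 - <<'E'
from h import *
o=readout.get_obs(); p,d,P,c=cam("wrist"); print(o["ee_pos"],o["tcp_rot"]); save(cv2.resize(p,(640,480)),"pics/w3.png")
print("cup",circ(near(P,.434,-.012,.045,.038,.05)))
q=near(P,.6285,.0147,.045,.035,.07);print("blk foot",rect(near(P,.6285,.0147,.045,.0345,.042)),"top",len(q),q[:,2].max() if len(q) else 0)
q=near(P,.609,-.09,.046,.01,.022); print("floor cup",len(q),circ(q))
E
```

```text
time: 12.6
ee_pos: [0.5283, 0.0002, 0.1242]
tcp_rot: [180.0, 0.1, 169.5]
wrist_force: [1.7, 0.0, 0.3]
opening: 0.0851
grasp_force: 0.0
[5.28272066e-01 1.90856823e-04 1.24184528e-01] [1.79992731e+02 1.11593495e-01 1.69478656e+02]
cup (array([432.6, -12.2]), 27.9)
blk foot (array([627.6,  14.4]), array([68.9, 34.1]), -11.0) top 2187 0.06089280139977074
floor cup 1492 (array([613. , -89.4]), 28.1)
```

View pics/w3.png

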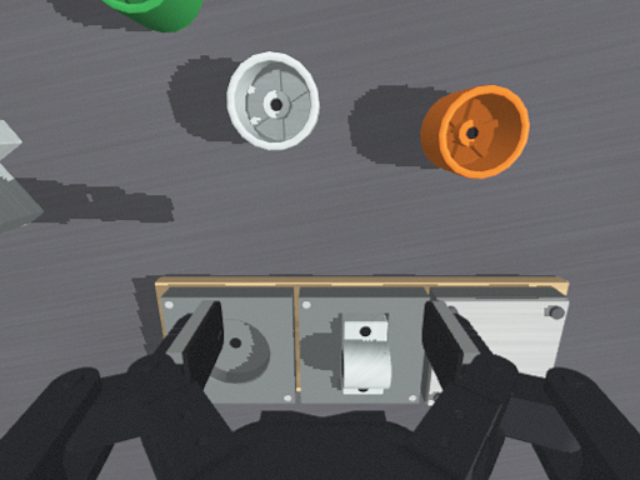

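The picture shows the block sitting in the middle pocket at (365,357) with its top at z = 0.061, so it is seated. The silver cup is at (274,102). Now the cup.

```bash
python3 -m jog '[{"rotation":[0,0,0],"translation":[-48,-6,0],"grip":85},{"rotation":[0,0,0],"translation":[-95.3,-12.3,-5],"grip":85},{"rotation":[0,0,0],"translation":[-95.3,-12.3,-40],"grip":85},{"rotation":[0,0,0],"translation":[-95.3,-12.3,-75],"grip":85},{"rotation":[0,0,0],"translation":[-95.3,-12.3,-100],"grip":85},{"rotation":[0,0,0],"translation":[-95.3,-12.3,-108],"grip":85},{"rotation":[0,0,0],"translation":[-95.3,-12.3,-108],"grip":70},{"rotation":[0,0,0],"translation":[-95.3,-12.3,-108],"grip":62},{"rotation":[0,0,0],"translation":[-95.3,-12.3,-108],"grip":50},{"rotation":[0,0,0],"translation":[-95.3,-12.3,-108],"grip":45},{"rotation":[0,0,0],"translation":[-95.3,-12.3,-108],"grip":45},{"rotation":[0,0,0],"translation":[-95.3,-12.3,-108],"grip":45},{"rotation":[0,0,0],"translation":[-95.3,-12.3,-108],"grip":45}]' 50
```

```text
time: 13.95
ee_pos: [0.435, -0.0119, 0.0172]
tcp_rot: [180.0, 0.2, 169.5]
wrist_force: [0.1, 0.8, 5.9]
opening: 0.0553
grasp_force: 53.4
```

```bash
python3 -m jog '[{"rotation":[0,0,0],"translation":[0,0,15],"grip":45},{"rotation":[0,0,0],"translation":[0,0,50],"grip":45},{"rotation":[0,0,0],"translation":[0,0,95],"grip":45},{"rotation":[0,0,0],"translation":[20,-20,125],"grip":45},{"rotation":[0,0,0],"translation":[50,-45,125],"grip":45},{"rotation":[0,0,0],"translation":[80,-70,125],"grip":45},{"rotation":[0,0,0],"translation":[85,-78,125],"grip":45},{"rotation":[0,0,0],"translation":[85,-78,125],"grip":45},{"rotation":[0,0,0],"translation":[85,-78,125],"grip":45}]'
python3 - <<'E'
from h import *
o=readout.get_obs(); p,d,P,c=cam("wrist"); e=o["ee_pos"]; print(e,o["tcp_rot"],o["opening"],turn(169.5))
L=(P-e); q=L[(np.hypot(L[...,0],L[...,1])<.045)&(L[...,2]>.02)&(L[...,2]<.031)]
a=np.radians(-10.5); l=q[:,:2]@np.array([[np.cos(a),-np.sin(a)],[np.sin(a),np.cos(a)]])*1000
m=abs(l[:,1])<27.5; l=l[m]; print("rim z",np.median(q[:,2]),len(l),l.min(0),l.max(0))
# fit circle r=28 to outermost points in angular bins
g=least_squares(lambda c:[max(0,1)*(np.percentile(np.hypot(*(l[(np.degrees(np.arctan2(l[:,1],l[:,0]))//20)==k]-c).T),97)-28) for k in(-9,-8,-7,-2,-1,0,1,6,7,8) if ((np.degrees(np.arctan2(l[:,1],l[:,0]))//20)==k).sum()>5],[0,0]); print("fit",g.x,g.fun)
print("floor",circ(near(P,.609,-.09,.046,.01,.022)))
E
```

```text
time: 14.85
ee_pos: [0.5181, -0.0896, 0.1405]
tcp_rot: [180.0, -0.0, 169.5]
wrist_force: [-0.6, -0.8, -0.8]
opening: 0.055
grasp_force: 53.5
[ 0.5180889  -0.08957089  0.14049703] [ 1.79999336e+02 -1.32992677e-02  1.69489865e+02] 0.05501798147140723 [ 0.    0.   -0.02]
rim z 0.026128206663307174 4223 [-30.49682362 -27.47843251] [25.89410427 27.47691916]
fit [-2.54069415  0.66467108] [-0.37435386 -0.34165936 -0.46118758 -0.53652524 -0.55792394 -0.41883306
 -0.49103626 -0.50790775 -0.45776874 -0.33908396]
floor (array([0., 0.]), 0.0)
```

```bash
python3 -m jog '[{"rotation":[0,0,0],"translation":[40,0,0],"grip":45},{"rotation":[0,0,0],"translation":[80,0,-10],"grip":45},{"rotation":[0,0,0],"translation":[92.4,0,-45],"grip":45},{"rotation":[0,0,0],"translation":[92.4,0,-75],"grip":45},{"rotation":[0,0,0],"translation":[92.4,0,-86],"grip":45},{"rotation":[0,0,0],"translation":[92.4,0,-86],"grip":45},{"rotation":[0,0,0],"translation":[92.4,0,-86],"grip":45}]'
python3 -m jog '[{"rotation":[0,0,0],"translation":[0,0,-3],"grip":45},{"rotation":[0,0,0],"translation":[0,0,-6],"grip":45},{"rotation":[0,0,0],"translation":[0,0,-9],"grip":45},{"rotation":[0,0,0],"translation":[0,0,-10],"grip":45},{"rotation":[0,0,0],"translation":[0,0,-10],"grip":45}]'
```

```text
time: 15.6
ee_pos: [0.6112, -0.0896, 0.0562]
tcp_rot: [-180.0, 0.1, 169.5]
wrist_force: [0.2, -0.0, -0.4]
opening: 0.0552
grasp_force: 53.5
time: 16.1
ee_pos: [0.6109, -0.09, 0.0442]
tcp_rot: [-180.0, -0.0, 169.5]
wrist_force: [-0.9, -0.3, -0.9]
opening: 0.0548
grasp_force: 53.5
```

Inside the pocket without contact; continue down.

```bash
python3 -m jog '[{"rotation":[0,0,0],"translation":[0,0,-3],"grip":45},{"rotation":[0,0,0],"translation":[0,0,-6],"grip":45},{"rotation":[0,0,0],"translation":[0,0,-8],"grip":45},{"rotation":[0,0,0],"translation":[0,0,-9],"grip":45},{"rotation":[0,0,0],"translation":[0,0,-9.5],"grip":45},{"rotation":[0,0,0],"translation":[0,0,-9.5],"grip":45}]'
python3 -m jog '[{"rotation":[0,0,0],"translation":[0,0,-0.4],"grip":45},{"rotation":[0,0,0],"translation":[0,0,-0.8],"grip":45},{"rotation":[0,0,0],"translation":[0,0,-0.8],"grip":45}]'
```

```text
time: 16.7
ee_pos: [0.611, -0.0899, 0.0348]
tcp_rot: [-180.0, 0.0, 169.5]
wrist_force: [-0.6, 0.6, -1.1]
opening: 0.0551
grasp_force: 53.5
time: 17.0
ee_pos: [0.611, -0.0899, 0.034]
tcp_rot: [-180.0, 0.0, 169.5]
wrist_force: [0.2, -0.1, -0.5]
opening: 0.055
grasp_force: 53.5
```

```bash
python3 -m jog '[{"rotation":[0,0,0],"translation":[0,0,-0.4],"grip":45},{"rotation":[0,0,0],"translation":[0,0,-0.8],"grip":45},{"rotation":[0,0,0],"translation":[0,0,-0.8],"grip":45}]'
```

```text
time: 17.3
ee_pos: [0.611, -0.0899, 0.0333]
tcp_rot: [-180.0, 0.0, 169.5]
wrist_force: [-0.2, 0.3, 0.2]
opening: 0.0549
grasp_force: 53.6
```

```bash
python3 -m jog '[{"rotation":[0,0,0],"translation":[0,0,-0.3],"grip":45},{"rotation":[0,0,0],"translation":[0,0,-0.5],"grip":45},{"rotation":[0,0,0],"translation":[0,0,-0.5],"grip":45}]'
```

```text
time: 17.6
ee_pos: [0.611, -0.0899, 0.0333]
tcp_rot: [-180.0, 0.0, 169.5]
wrist_force: [-2.7, 0.1, 4.3]
opening: 0.0549
grasp_force: 54.0
```

Floor contact. Release, retreat and check.

```bash
python3 -m jog '[{"rotation":[0,0,0],"translation":[0,0,0],"grip":55},{"rotation":[0,0,0],"translation":[0,0,0],"grip":58},{"rotation":[0,0,0],"translation":[0,0,0],"grip":63},{"rotation":[0,0,0],"translation":[0,0,0],"grip":70},{"rotation":[0,0,0],"translation":[0,0,0],"grip":70},{"rotation":[0,0,0],"translation":[0,0,0],"grip":70},{"rotation":[0,0,0],"translation":[0,0,20],"grip":70},{"rotation":[0,0,0],"translation":[0,0,60],"grip":70},{"rotation":[0,0,0],"translation":[0,0,110],"grip":70},{"rotation":[0,0,0],"translation":[-50,30,150],"grip":70},{"rotation":[0,0,0],"translation":[-90,40,180],"grip":70},{"rotation":[0,0,0],"translation":[-90,40,180],"grip":70},{"rotation":[0,0,0],"translation":[-90,40,180],"grip":70}]'
python3 - <<'E'
from h import *
p,d,P,c=cam("wrist"); save(cv2.resize(p,(640,480)),"pics/w4.png")
def plane(q):
    A=np.c_[q[:,:2]-q[:,:2].mean(0),np.ones(len(q))]; s=np.linalg.lstsq(A,q[:,2],rcond=None)[0]; return s[2].round(4),np.degrees(np.hypot(*s[:2])).round(2)
q=near(P,.609,-.09,.04,.054,.066); print("cup rim",circ(q),plane(q))
q=near(P,.6285,.0147,.045,.0345,.042); print("blk foot",rect(q),plane(q),near(P,.6285,.0147,.03,.03,.07)[:,2].max())
E
```

```text
time: 18.9
ee_pos: [0.5204, -0.0494, 0.216]
tcp_rot: [180.0, 0.3, 169.5]
wrist_force: [0.4, 0.2, -0.1]
opening: 0.0699
grasp_force: 0.0
cup rim (array([608.1, -89.2]), 28.0) (np.float64(0.0588), np.float64(0.05))
blk foot (array([627.1,  14.2]), array([67.6, 34.2]), -11.2) (np.float64(0.0378), np.float64(0.31)) 0.06100187699252341
```

View pics/w4.png

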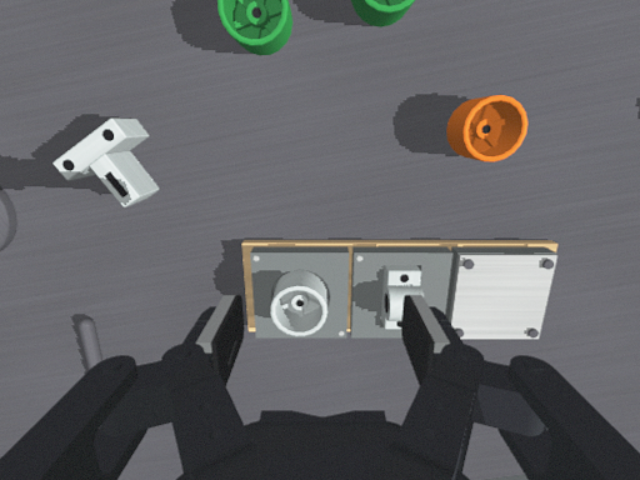

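The picture shows the cup at (300,303) and the block at (404,297), both level in their pockets. The tee at (110,160) and the other things in view are undisturbed.

```bash
python3 -c "from workcell import bot; print(bot.job_done())"
```

```text
the job is handed in; nothing more can be done
None
```

The cup and the block are seated level on the floors of their matching nests, the tee was left where it lay because the cover plate shuts off its nest, and the job was handed in at about 19 s.

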